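# Close a round electronics housing with its bayonet cover

## Task

Close the round aluminium electronics housing: pick up the loose grey cover by its grip bar, lower it gently onto the housing's rim with its two ears down through the two slots so that it sits flat and level, then turn it clockwise (seen from above) as far as it will go, so that the ears are locked under the collar and the bar is in line with the cable gland. Let go of it and leave the other things on the bench where they are.

Things in the scene. Friction and masses are not known exactly. Their poses are not given: they have to be found in the camera images.
- housing: Round cast aluminium housing with cooling ribs, 188 mm across, fixed on the bench in a dark nest plate; a green circuit board shows in its open mouth (radius 58 mm). Origin on the bench at its axis; z up, x towards the one black cable gland on its side. An outer collar (radius 89 to 94 mm, top 86.5 mm above the bench) stands around the rim and carries an inward lip, cut by two opposite slots.
- housing_rim (a point): Centre of the mouth at the height of the flat rim (72 mm above the bench; radius 58 to 89 mm) the cover sits on; axes as the housing's. The collar's lip hangs over the rim's outer part: inner radius 70 mm, underside 8.5 mm and top 14.5 mm above the rim.
- slot_a (a point): Middle of one slot in the lip, at rim height, 80 mm from the axis, 50 degrees anticlockwise (seen from above, +50 degrees about z) from the gland direction. The slot is about 46 mm wide and open down to the rim. Under the lip it is closed on its anticlockwise side and leads on clockwise to the stop.
- slot_b (a point): Middle of the other slot, half a turn from slot_a, the same in all ways.
- stop (a point): Face of one of the two fixed stops hidden under the lip (the other is half a turn away), at rim height. They halt the ears when the line of the ears points along the housing's x, at the gland (within 2 degrees), 50 degrees clockwise from the slots.
- gland_tip (a point): Outer end of the cable gland (30 mm thick), 111 mm from the housing's axis, 36 mm above the bench.
- cover: Loose grey plastic cover, 0.28 to 0.45 kg, right way up on the bench. Origin: centre of its underside; z up, x along grip bar and ears; half a turn round it is the same. From below: tapered spigot 8 mm high (radius 50 mm at the foot, 56 mm above; enters the mouth), disc of radius 66 mm, 8 to 14 mm above the origin, and the grip bar. Once in, only its weight drags on it: turning takes about 0.2 N m.
- ear (a point): Tip of one ear, 84 mm from the cover's centre, at mid-thickness. The two opposite flat ears at the disc's edge (cover's +x and -x) are 36 mm wide and 6 mm thick, level with the disc (8 to 14 mm above the cover's origin).
- cover_seat (a point): Centre of the cover's seating face (underside of disc and ears), 8 mm above the cover's origin; comes to point housing_rim when seated.
- bar_top (a point): Middle of the top of the cover's grip bar; axes as the cover's. The plain upright bar runs along x in line with the ears: 100 mm long, 16 mm wide, 28 mm tall (14 to 42 mm above the cover's origin). To turn the seated cover, pinch the bar across its width or push both ends round, a finger on each; pushing one end alone may bind.
- driver: Bystander: green and black electric screwdriver lying on the bench, 240 mm long, 37 mm high. Origin on the bench under its middle, x to its tip.
- display: Bystander: small green board with a display, 55 x 85 mm, 13 mm high. Origin: centre of underside.
- board: Bystander: green circuit board, 75 x 190 mm, about 27 mm high. Origin: centre of underside.
- water: Bystander: clear plastic bottle with a blue cap, 76 mm across, 250 mm tall. Origin: centre of underside.
- glue: Bystander: small white bottle with a red cap, 38 mm across, 105 mm tall. Origin: centre of underside.
- spool: Bystander: spool of solder standing on the bench, 64 mm across, 45 mm high. Origin: centre of underside.
Things that resemble listed ones, but are neither listed nor needed, are in the scene too. What is shaped like the cover but purple or yellow is not meant.

How it is judged:
On the way:
1. the cover sits flat and level on the rim, ears down in the slots, not yet turned (horizontal distance between cover_seat and housing_rim below 0.006 m and z of cover_seat in the frame of housing_rim between -0.003 and 0.003 m and angle between cover's own z axis and vertical below 0.03 rad and angle between the x axis of cover and the x axis of housing, either way round above 0.4 rad), for 0.1 s.
At the end, for the whole second after the job is handed in: The cover lies at rest on the housing's rim: seating face within 3 mm of rim height and 6 mm of centred, level within 0.03 rad, and turned to the stop (grip bar within 0.1 rad of the gland direction, either way round) (horizontal distance between cover_seat and housing_rim below 0.006 m and z of cover_seat in the frame of housing_rim between -0.003 and 0.003 m and angle between cover's own z axis and vertical below 0.03 rad and angle between the x axis of cover and the x axis of housing, either way round below 0.1 rad and linear speed of cover below 0.01 m/s and angular speed of cover below 0.05 rad/s); the robot touches nothing.
It fails at once if a bystander moved more than 40 mm (distance of any of driver, display, board, water, glue, spool from where it was at the start of the episode above 0.04 m).
It fails at once if the cover was dropped or slammed onto the housing (faster than 0.35 m/s within the last 20 mm above the rim) (horizontal distance between cover_seat and housing_rim below 0.05 m and z of cover_seat in the frame of housing_rim between -0.02 and 0.02 m and linear speed of cover above 0.35 m/s).
It also fails if it takes over 64 s, if anything falls off the work surface, if the arm or the gripper's body presses on something with over 40 N, if the wrist force passes 120 N, or if a joint passes its speed limit or range.

## Robot

A 7-joint arm with a two-finger parallel gripper is mounted at the origin on the work surface. World frame = base frame: x ahead of the robot, y to its left, z up, the work surface at z = 0. Lengths are in m, angles in rad, forces in N, time in s.
With the tool pointing down it reaches from about 0.4 to 0.9 m from the base axis. Payload 5.5 kg.
Tool frame: the origin (TCP) lies at the very end of the fingers, on their centre line; the grasp point (between the pads) lies 19 mm behind it (manip.grip_depth is the z of the grasp point in the tool frame, in m); z points along the fingers, y is the direction in which the jaws open and shut (so a half turn about z gives the same grasp; the last joint's range is limited). The gripper opens to 85 mm and grips with 20 to 120 N. Pads are 22 mm wide; open, the fingers measure 114 mm over their backs; the gripper's body (76 mm by 85 mm) begins 54 mm behind the grasp point. The pads swing forward as they close: fully open they stand 13 mm farther back than shut.
Start: joints at [1.376, 0.501, -0.427, 1.55, 0.221, 1.138, -0.21], TCP at [0.287, -0.583, 0.231] pointing down, gripper open.
Joint ranges: [-2.88, 2.88], [-0.31, 2.03], [-1.54, 1.56], [0.2, 2.42], [-1.41, 4.55], [0.19, 2.02], [-2.57, 2.57]. Speed limits (rad/s): [2.57, 2.57, 3.14, 3.14, 3.14, 3.14, 3.14].

## Interface

Orientations are given as [roll, pitch, yaw] about the fixed x, y, z axes, in that order (R = Rz(yaw) Ry(pitch) Rx(roll)).
In Python, from bench import manip gives the robot as it stands. The module is installed in compiled form; this text tells all that it offers.
- The arm moves only by the tool drive_tool, never from a script. Its arguments are lists of equal length, an entry for each row: "dp": the shift along the tool's x, y, z in cm, a list of three; "twist": the turn, a rotation vector about the tool's x, y, z in rad, a list of three; "gripper": the finger opening in cm, from 0 to 8.54. In form: {"dp": [[dx, dy, dz], ...], "twist": [[ax, ay, az], ...], "gripper": [gripper, ...]}. A call has 1 to 8 rows; each row shifts and turns the commanded pose from where the row before left it, along the tool's axes as they then stand; what a row does not reach is not made up. A row lasts 1/10 s, in which the tool goes at most 50 mm and 8.59 degrees, less where a joint would pass 70% of its speed; a pose out of reach is approached as far as the arm can. A call with a gripper value outside its range is refused whole. The fingers move at their own pace and stop on an object; the grip force is fixed at half the most. Time passes only in rows, so rows that do not move let the fingers close. It gives the time, the measured TCP pose, the force and the opening at its end, in the units of the state.
- manip.observe(): the state, without advancing time (a new reading comes with each control period).
- manip.capture(name): name is "side" or "top"; returns (picture, depth): 384x512x3 uint8, blue, green, red; 384x512 float32, m along the optical axis (not along the pixel's ray), 0 where there is no reading.
- manip.camera_params(name): a dict with "fovy" (degrees; the focal length in pixels is half the picture's height over the tangent of half this angle, whatever the lens; pixels are square), "cx", "cy" (the principal point, pixels), "R" (3x3) and "t" (3): a world point X has camera coordinates R X + t. Camera axes: x right, y down, z forward; pixel columns grow to the right and rows downward; lengths in m; the calibration is good to about 2 mm. A picture is of the moment at which its call begins. camera_params takes no time and is no camera call.
- manip.sign_off(): hands the job in, once; it reports no verdict.
Trained networks look in the newest picture that a camera, given by its name, has taken for a name from the list of things; names that differ only in an ending like _2 or _b are one class to them, and where a whole thing is asked for, a point or a joint stands for the part that bears it (a point fixed in the world has none). Each returns a list of dicts, best first, with "confidence" (0 to 1); they miss things now and then, are a little off and sometimes report something else, mostly with a low value. They report only what shows in the picture. A call takes as long as a camera call. They do not tell look-alikes from the thing itself.
- manip.find_in(camera, label): "point" ([x, y, z] in m, in world coordinates, good to about 4 mm: the middle of the surface that is visible of it).
The state is a dict: "t": time; "joint_positions": joint angles; "qvel": joint speeds; "joint_efforts": joint torques, N m; "ee_pos": TCP position; "eef_rot": TCP orientation; "force": force on the tool from outside, world axes, zero at the start; "ft_torque": the same for the moment, N m; "gripper_width": finger opening in m.
Only numpy, scipy, OpenCV 4.12 (cv2) and the standard library are available. Lean on these libraries where they do the work, as an engineer would, in place of code of your own. Each camera call takes 0.05 s, during which the arm holds its last target.

## Working session

There is one attempt and no reset: what is moved stays moved. The work goes in short steps, Python scripts to look and compute and a tool call to move; the robot and the scene stay as the last step left them, time stands still between calls to the robot, and variables do not carry over. Pictures are saved under pics/ and viewed, and the job is handed in when it is done.

Besides the shell and the picture viewer there is one more tool, called after "Call:" as name(argument=value, ...) on one line, values as JSON. drive_tool: Moves the arm, as the interface text tells. Its arguments: {"type":"object","properties":{"dp":{"type":"array"},"twist":{"type":"array"},"gripper":{"type":"array"}},"required":["dp","twist","gripper"]}

```bash
mkdir -p pics; cat > h.py <<'E'
from bench import manip
import numpy as np, cv2
def pr(n):
    return manip.camera_params(n)
def world(n,depth,u,v,p=None):
    p=p or pr(n); f=192/np.tan(np.radians(p["fovy"])/2)
    z=depth
    c=np.stack([(u-p["cx"])*z/f,(v-p["cy"])*z/f,z],-1)
    return (c-np.array(p["t"]))@np.array(p["R"])
def cloud(n,depth):
    v,u=np.mgrid[0:384,0:512]
    return world(n,depth.astype(float),u,v)
E
python3 - <<'E'
from h import *
np.set_printoptions(precision=4,suppress=True)
print(manip.observe())
for n in("side","top"):
    im,d=manip.capture(n); cv2.imwrite(f"pics/{n}0.png",im); np.save(n+"d.npy",d); np.save(n+"i.npy",im)
    print(n,pr(n))
for l in("housing","cover","gland_tip","slot_a","bar_top"):
    for n in("side","top"):
        print(l,n,[(np.round(r["point"],3),round(r["confidence"],2)) for r in manip.find_in(n,l)])
E
```

```text
{'t': 0.0, 'joint_positions': array([ 1.3762,  0.5019, -0.4268,  1.5515,  0.2208,  1.1383, -0.2103]), 'qvel': array([ 0.001 , -0.0008,  0.001 , -0.0003,  0.0012, -0.0013, -0.0013]), 'joint_efforts': array([  0.0002, -56.9513,  -5.8162, -28.0942,   0.0105,   0.0121,
         0.    ]), 'ee_pos': array([ 0.2869, -0.5824,  0.2303]), 'eef_rot': array([-3.1396, -0.0001,  0.4578]), 'force': array([ 0.8546, -0.1956,  0.4946]), 'ft_torque': array([-0.0101,  0.0365,  0.0024]), 'gripper_width': 0.08506580561288374}
side {'fovy': 45.722483309561234, 'cx': 259.30211203911176, 'cy': 198.39019943142932, 'R': array([[-0.9996, -0.0294, -0.0027],
       [-0.0174,  0.6596, -0.7514],
       [ 0.0238, -0.751 , -0.6599]]), 't': array([0.4711, 0.0688, 1.4552])}
top {'fovy': 52.14146282801731, 'cx': 255.74566962013643, 'cy': 194.08971961799995, 'R': array([[-0.0202, -0.9998,  0.0006],
       [-0.9989,  0.0202, -0.0419],
       [ 0.0419, -0.0015, -0.9991]]), 't': array([0.0185, 0.4612, 1.1512])}
housing side [(array([ 0.461, -0.2  ,  0.058]), 0.68)]
housing top [(array([ 0.459, -0.231,  0.073]), 0.76)]
cover side [(array([0.174, 0.34 , 0.012]), 0.93), (array([0.374, 0.271, 0.014]), 0.83), (array([0.434, 0.465, 0.013]), 0.72), (array([0.582, 0.235, 0.014]), 0.68)]
cover top [(array([0.579, 0.235, 0.016]), 0.85), (array([0.171, 0.317, 0.014]), 0.77), (array([0.437, 0.46 , 0.013]), 0.68), (array([0.379, 0.257, 0.009]), 0.61)]
gland_tip side [(array([ 0.466, -0.194,  0.052]), 0.63)]
gland_tip top [(array([ 0.464, -0.23 ,  0.071]), 0.8)]
slot_a side [(array([ 0.46 , -0.199,  0.056]), 0.92)]
slot_a top [(array([ 0.46 , -0.232,  0.078]), 0.58)]
bar_top side [(array([0.375, 0.269, 0.012]), 0.89), (array([0.174, 0.334, 0.019]), 0.74), (array([0.575, 0.247, 0.013]), 0.7), (array([0.432, 0.467, 0.018]), 0.59)]
bar_top top [(array([0.368, 0.257, 0.017]), 0.96), (array([0.168, 0.322, 0.013]), 0.8), (array([0.583, 0.233, 0.018]), 0.71)]
```

View pics/side0.png

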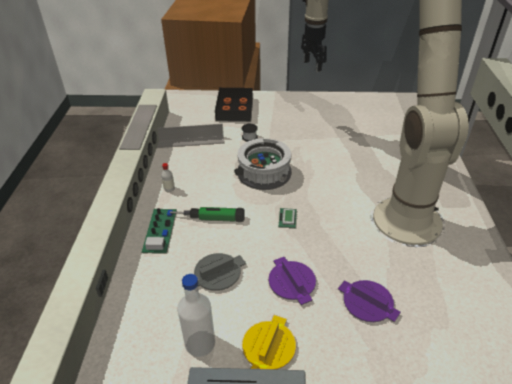

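View pics/top0.png

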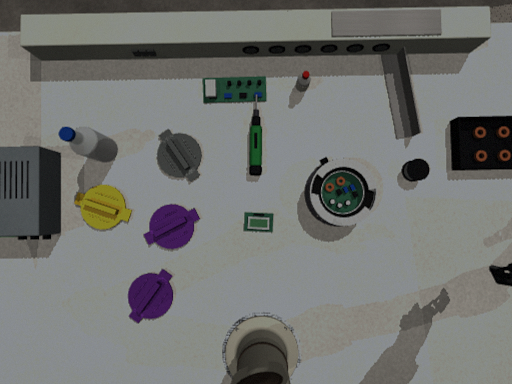

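```bash
python3 - <<'E'
import numpy as np,cv2
t=np.load("topi.npy"); s=np.load("sidei.npy")
a=cv2.resize(t[145:240,290:390],(400,380),interpolation=cv2.INTER_CUBIC)
b=cv2.resize(s[130:195,225:305],(400,325),interpolation=cv2.INTER_CUBIC)
c=np.zeros((380,800,3),np.uint8);c[:,:400]=a;c[:325,400:]=b
cv2.imwrite("pics/z1.png",c)
E
cat > fit.py <<'E'
from h import *
np.set_printoptions(precision=4,suppress=True)
t=np.load("topi.npy");P=cloud("top",np.load("topd.npy"));
Q=cloud("side",np.load("sided.npy"))
for n,A in(("top",P),("side",Q)):
    # cover
    A=A.reshape(-1,3); m=(np.abs(A[:,0]-.58)<.11)&(np.abs(A[:,1]-.235)<.11)
    B=A[m]; print(n,"bench z",np.median(A[(np.abs(A[:,0]-.4)<.05)&(np.abs(A[:,1]-.12)<.03)][:,2]))
    d=B[(B[:,2]>.008)&(B[:,2]<.022)]; b=B[(B[:,2]>.032)&(B[:,2]<.05)]
    for q in(d,b):
        print(len(q), q.mean(0) , "minAreaRect",cv2.minAreaRect((q[:,:2]*1000).astype(np.float32)), "enc",cv2.minEnclosingCircle((q[:,:2]*1000).astype(np.float32)))
    c=b[:,:2]-b[:,:2].mean(0); w,v=np.linalg.eigh(c.T@c); print("bar yaw",np.degrees(np.arctan2(v[1,1],v[0,1]))%180, "topz",np.median(b[:,2]))
    m=(np.abs(A[:,0]-.46)<.14)&(np.abs(A[:,1]+.23)<.14); B=A[m]
    q=B[(B[:,2]>.08)&(B[:,2]<.095)]
    M=np.c_[2*q[:,:2],np.ones(len(q))]; s=np.linalg.lstsq(M,(q[:,:2]**2).sum(1),rcond=None)[0]
    print("collar",len(q),s[:2],np.sqrt(s[2]+s[0]**2+s[1]**2),cv2.minEnclosingCircle((q[:,:2]*1000).astype(np.float32)),np.median(q[:,2]))
    ctr=np.array(cv2.minEnclosingCircle((q[:,:2]*1000).astype(np.float32))[0])/1000
    r=np.hypot(*(q[:,:2]-ctr).T); th=np.degrees(np.arctan2(*(q[:,:2]-ctr).T[::-1]))%360
    h=np.histogram(th[(r<.087)&(r>.07)],36,(0,360))[0]; print("lip by 10deg",h)
    q=B[(B[:,2]>.02)&(B[:,2]<.06)]; r=np.hypot(*(q[:,:2]-ctr).T); g=q[(r>.1)&(r<.114)]; print("gland",len(g),g.mean(0),np.degrees(np.arctan2(*(g[:,:2].mean(0)-ctr)[::-1])))
    thg=np.degrees(np.arctan2(*(g[:,:2]-ctr).T[::-1]))%360; print(np.histogram(thg,36,(0,360))[0])
E
python3 fit.py
```

```text
top bench z -0.001123364174251528
1460 [0.5806 0.2348 0.0132] minAreaRect ((582.1397094726562, 234.45358276367188), (132.07427978515625, 147.34194946289062), 82.80192565917969) enc ((582.9227905273438, 234.44345092773438), 85.33654022216797)
197 [0.5811 0.2346 0.0409] minAreaRect ((581.2169799804688, 235.1162109375), (99.46234893798828, 16.19706153869629), 33.24992370605469) enc ((580.9083251953125, 235.70590209960938), 49.823448181152344)
bar yaw 33.0619902970291 topz 0.04108909898748165
collar 1326 [ 0.459  -0.2317] 0.08309555349436205 ((459.03594970703125, -232.11997985839844), 93.88606262207031) 0.08515298813263139
lip by 10deg [30 30 31 29 30 15  0  0  0 19 29 31 28 30 31 32 26 28 31 32 28 33 29 13
  0  0  0 20 31 32 29 29 28 30 28 30]
gland 31 [ 0.5537 -0.1865  0.0437] 25.746592547849744
[ 0  2 25  4  0  0  0  0  0  0  0  0  0  0  0  0  0  0  0  0  0  0  0  0
  0  0  0  0  0  0  0  0  0  0  0  0]
side bench z -0.0004829603236271233
1109 [0.5783 0.2395 0.0137] minAreaRect ((582.7750854492188, 229.83883666992188), (142.8654327392578, 131.5499725341797), 73.5044174194336) enc ((576.70947265625, 229.65740966796875), 78.22950744628906)
223 [0.5832 0.2362 0.0398] minAreaRect ((583.9498901367188, 234.62814331054688), (99.65516662597656, 22.253402709960938), 29.681665420532227) enc ((582.2754516601562, 237.56576538085938), 50.257843017578125)
bar yaw 32.648833994098965 topz 0.04045531388257038
collar 605 [ 0.4613 -0.2313] 0.08398329807922196 ((457.9926452636719, -231.5680389404297), 97.91004180908203) 0.08559324109167489
lip by 10deg [11  8 12 10 11  5  0  1  0  8 11 11 10 13 11 15 10 14 10 12 11 11 14  8
  3  3  0  4 10 10 10 12 10 12  9 10]
gland 32 [ 0.5549 -0.1853  0.0404] 25.512254048573865
[ 0  2 27  3  0  0  0  0  0  0  0  0  0  0  0  0  0  0  0  0  0  0  0  0
  0  0  0  0  0  0  0  0  0  0  0  0]
```

View pics/z1.png

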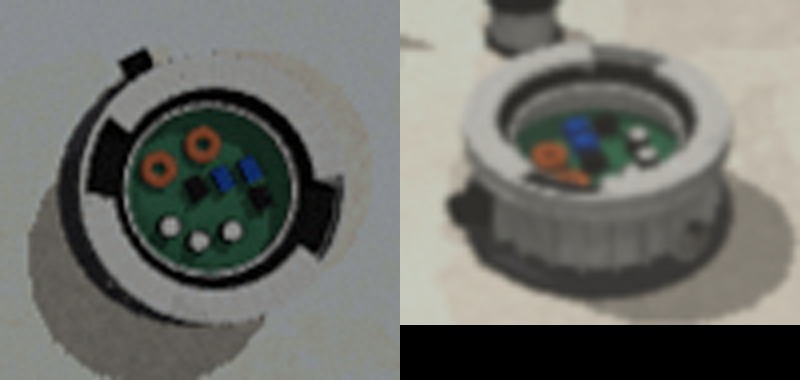

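Call:
drive_tool(dp=[[0, 0, 0], [2, -1.5, 0], [3.4, -2.6, 0], [3.4, -2.6, 0], [3.4, -2.6, 0], [3.4, -2.6, 0], [3.4, -2.6, 0], [3.4, -2.6, 0]], twist=[[0, 0, -0.119], [0, 0, 0], [0, 0, 0], [0, 0, 0], [0, 0, 0], [0, 0, 0], [0, 0, 0], [0, 0, 0]], gripper=[8.5, 8.5, 8.5, 8.5, 8.5, 8.5, 8.5, 8.5])

```text
t: 1.4
ee_pos: [0.3822, -0.316, 0.2316]
eef_rot: [3.141, 0.0, 0.577]
force: [1.4, 0.2, -0.3]
gripper_width: 0.0848
```

```bash
cat > to.py <<'E'
import sys
from h import *
from scipy.spatial.transform import Rotation as Ro
o=manip.observe()
x,y,z,yaw=map(float,sys.argv[1:5])
R=Ro.from_euler("xyz",o["eef_rot"]); T=Ro.from_euler("xyz",[np.pi,0,np.radians(yaw)])
np.set_printoptions(precision=4,suppress=True)
print("t",o["t"],"q",o["joint_positions"],"pos",o["ee_pos"],"rpy",o["eef_rot"],"F",o["force"],"M",o["ft_torque"],"w",o["gripper_width"])
d=np.array([x,y,z])-o["ee_pos"]
print("dp now cm",R.inv().apply(d)*100,"dp after twist",T.inv().apply(d)*100,"twist",(R.inv()*T).as_rotvec())
E
python3 to.py .5815 .235 .18 33
```

```text
t 1.4 q [ 1.1539  0.2388 -0.592   1.9256  0.1559  1.0213 -0.5007] pos [ 0.3822 -0.316   0.2316] rpy [3.1407 0.     0.5767] F [ 1.382   0.1842 -0.3278] M [ 0.0108 -0.0173  0.0239] w 0.08483549013884256
dp now cm [ 46.7448 -35.3273   5.1303] dp after twist [ 46.7191 -35.3566   5.1628] twist [0.0009 0.     0.0007]
```

Call:
drive_tool(dp=[[3.4, -2.6, 0], [3.4, -2.6, 0], [3.4, -2.6, 0], [3.4, -2.6, 0], [3.4, -2.6, 0], [3.4, -2.6, 0], [3.4, -2.6, 0], [3.4, -2.6, 0]], twist=[[0, 0, 0], [0, 0, 0], [0, 0, 0], [0, 0, 0], [0, 0, 0], [0, 0, 0], [0, 0, 0], [0, 0, 0]], gripper=[8.5, 8.5, 8.5, 8.5, 8.5, 8.5, 8.5, 8.5])

```text
t: 2.2
ee_pos: [0.4969, 0.0066, 0.2317]
eef_rot: [3.14, -0.001, 0.576]
force: [-0.3, -0.2, -1.4]
gripper_width: 0.085
```

```bash
python3 to.py .5815 .235 .18 33
```

```text
t 2.2 q [ 0.6161  0.2785 -0.7945  1.9188  0.2309  1.0361 -1.2722] pos [0.4969 0.0066 0.2317] rpy [ 3.1405 -0.0005  0.5765] F [-0.2605 -0.2349 -1.3943] M [ 0.0024 -0.0159 -0.0069] w 0.08504199763845333
dp now cm [ 19.5391 -14.5408   5.1672] dp after twist [ 19.5346 -14.5449   5.1731] twist [ 0.0011 -0.0005  0.0005]
```

Call:
drive_tool(dp=[[3.4, -2.5, 0], [3.4, -2.5, 0.5], [3.4, -2.5, 0.5], [3.4, -2.5, 1], [3.2, -2.4, 1], [2.0, -1.5, 1], [0.7, -0.6, 1.1], [0, 0, 0]], twist=[[0, 0, 0], [0, 0, 0], [0, 0, 0], [0, 0, 0], [0, 0, 0], [0, 0, 0], [0, 0, 0], [0, 0, 0]], gripper=[8.5, 8.5, 8.5, 8.5, 8.5, 8.5, 8.5, 8.5])

```text
t: 3.0
ee_pos: [0.5794, 0.2339, 0.1785]
eef_rot: [-3.14, 0.003, 0.579]
force: [0.3, -0.2, 0.1]
gripper_width: 0.0851
```

```bash
python3 to.py .5815 .235 .017 33; python3 - <<'E'
from h import *
im,d=manip.capture("side"); cv2.imwrite("pics/s1.png",cv2.resize(im[180:384,130:330],(800,600)[:1]*1+(600,) if 0 else (588,600)))
E
```

```text
t 3.0 q [ 0.107   0.5897 -0.7459  1.6558  0.4419  1.0755 -1.7619] pos [0.5794 0.2339 0.1785] rpy [-3.1403  0.0028  0.5791] F [ 0.3223 -0.1653  0.0883] M [-0.0233  0.0511  0.0063] w 0.08506381274606056
dp now cm [ 0.2817  0.0401 16.1461] dp after twist [ 0.2373  0.0182 16.1468] twist [-0.0013  0.0028  0.0032]
```

View pics/s1.png

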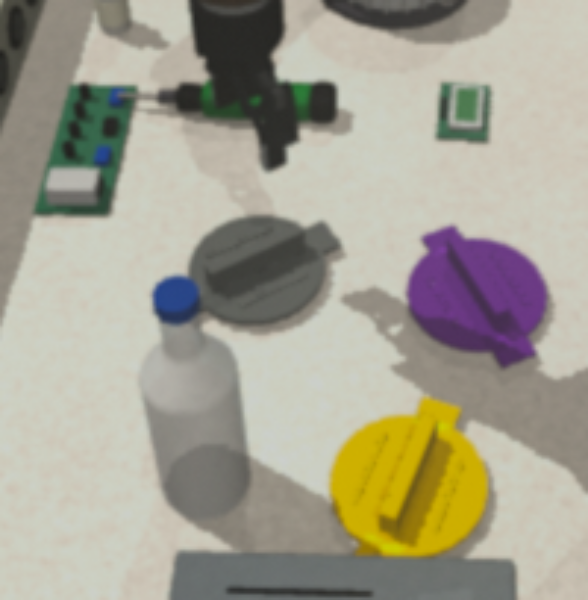

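Call:
drive_tool(dp=[[0.24, 0, 2], [0, 0, 3], [0, 0, 3], [0, 0, 3], [0, 0, 2], [0, 0, 1.5], [0, 0, 0.6], [0, 0, 0]], twist=[[0, 0, 0], [0, 0, 0], [0, 0, 0], [0, 0, 0], [0, 0, 0], [0, 0, 0], [0, 0, 0], [0, 0, 0]], gripper=[8.5, 8.5, 8.5, 8.5, 8.5, 8.5, 8.5, 8.5])

```text
t: 3.85
ee_pos: [0.5829, 0.2333, 0.0293]
eef_rot: [3.141, 0.001, 0.576]
force: [-1.3, 0.5, 0.8]
gripper_width: 0.0847
```

```bash
python3 to.py .5815 .235 .017 33
```

```text
t 3.85 q [ 0.0284  0.7744 -0.6312  1.7267  0.5886  0.839  -1.868 ] pos [0.5829 0.2333 0.0293] rpy [3.1413 0.0005 0.5757] F [-1.2641  0.4911  0.8221] M [ 0.0066  0.001  -0.0518] w 0.08472953494134132
dp now cm [-0.0214 -0.2187  1.2279] dp after twist [-0.022  -0.2183  1.228 ] twist [ 0.0003  0.0005 -0.0003]
```

Call:
drive_tool(dp=[[0, -0.1, 0.7], [0, 0, 0.5], [0, 0, 0], [0, 0, 0]], twist=[[0, 0, 0], [0, 0, 0], [0, 0, 0], [0, 0, 0]], gripper=[8.5, 8.5, 8.5, 6])

```text
t: 4.25
ee_pos: [0.5823, 0.2353, 0.0175]
eef_rot: [3.142, -0.0, 0.577]
force: [-0.1, -0.5, -0.8]
gripper_width: 0.0723
```

```bash
python3 to.py .5815 .235 .017 33
```

```text
t 4.25 q [ 0.0184  0.7904 -0.621   1.7289  0.6006  0.8208 -1.8785] pos [0.5823 0.2353 0.0175] rpy [ 3.1415 -0.0002  0.577 ] F [-0.1495 -0.4561 -0.7785] M [-0.0089  0.0075 -0.0199] w 0.0723264411483341
dp now cm [-0.0808 -0.0177  0.0502] dp after twist [-0.0808 -0.0176  0.0502] twist [ 0.0001 -0.0002  0.001 ]
```

Call:
drive_tool(dp=[[0, 0, 0], [0, 0, 0], [0, 0, 0], [0, 0, 0], [0, 0, 0], [0, 0, 0], [0, 0, 0], [0, 0, 0]], twist=[[0, 0, 0], [0, 0, 0], [0, 0, 0], [0, 0, 0], [0, 0, 0], [0, 0, 0], [0, 0, 0], [0, 0, 0]], gripper=[5, 4, 3, 2, 1, 0.5, 0.5, 0.5])

```text
t: 5.05
ee_pos: [0.5829, 0.2346, 0.0177]
eef_rot: [3.141, -0.001, 0.576]
force: [0.8, -2.2, 5.5]
gripper_width: 0.0148
```

```bash
python3 to.py .5815 .235 .017 33
```

```text
t 5.05 q [ 0.0189  0.7901 -0.6206  1.7285  0.6011  0.821  -1.8786] pos [0.5829 0.2346 0.0177] rpy [ 3.1407 -0.0005  0.5762] F [ 0.7786 -2.243   5.454 ] M [-0.5813 -0.0943 -0.0431] w 0.01478906230691526
dp now cm [-0.0932 -0.1056  0.0721] dp after twist [-0.0932 -0.1055  0.0722] twist [ 0.0009 -0.0005  0.0003]
```

Call:
drive_tool(dp=[[0, 0, -0.5], [0, 0, -1.5], [0, 0, -3], [0, 0, -3], [0, 0, -3], [0, 0, -3], [0, 0, -2], [0, 0, 0]], twist=[[0, 0, 0], [0, 0, 0], [0, 0, 0], [0, 0, 0], [0, 0, 0], [0, 0, 0], [0, 0, 0], [0, 0, 0]], gripper=[0.5, 0.5, 0.5, 0.5, 0.5, 0.5, 0.5, 0.5])

```text
t: 5.85
ee_pos: [0.5835, 0.2371, 0.1812]
eef_rot: [3.141, -0.006, 0.578]
force: [0.8, 0.2, -3.0]
gripper_width: 0.0147
```

```bash
python3 to.py .459 -.232 .18 75.5; python3 - <<'E'
from h import *
im,d=manip.capture("side"); cv2.imwrite("pics/s2.png",cv2.resize(im[100:304,130:330],(588,600)));np.save("sd2.npy",d)
E
```

```text
t 5.85 q [ 0.1048  0.5901 -0.7481  1.6488  0.4456  1.0741 -1.7664] pos [0.5835 0.2371 0.1812] rpy [ 3.141  -0.006   0.5778] F [ 0.8097  0.2269 -3.0297] M [0.0323 0.0409 0.028 ] w 0.014737112891152723
dp now cm [-36.048   32.4917  -0.0772] dp after twist [-48.529   -0.3089   0.1201] twist [ 0.0028 -0.0055 -0.7399]
```

View pics/s2.png

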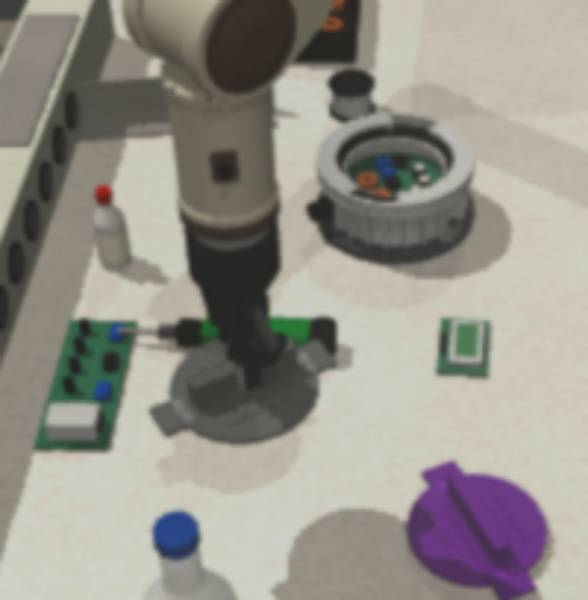

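Call:
drive_tool(dp=[[0, 0, 0], [0, 0, 0], [0, 0, 0], [0, 0, 0], [0, 0, 0], [0, 0, 0], [-2, 0, 0], [-3.5, 0, 0]], twist=[[0, 0, -0.12], [0, 0, -0.13], [0, 0, -0.13], [0, 0, -0.13], [0, 0, -0.13], [0, 0, -0.1], [0, 0, 0], [0, 0, 0]], gripper=[0.5, 0.5, 0.5, 0.5, 0.5, 0.5, 0.5, 0.5])

```text
t: 6.7
ee_pos: [0.5665, 0.1845, 0.1756]
eef_rot: [-3.138, -0.002, 1.322]
force: [0.2, -0.1, -3.2]
gripper_width: 0.015
```

Call:
drive_tool(dp=[[-4, 0, 0], [-4, 0, 0], [-4, 0, 0], [-4, 0, 0], [-4, 0, 0], [-4, 0, 0], [-4, 0, 0], [-4, 0, 0]], twist=[[0, 0, 0], [0, 0, 0], [0, 0, 0], [0, 0, 0], [0, 0, 0], [0, 0, 0], [0, 0, 0], [0, 0, 0]], gripper=[0.5, 0.5, 0.5, 0.5, 0.5, 0.5, 0.5, 0.5])

```text
t: 7.5
ee_pos: [0.486, -0.1289, 0.1758]
eef_rot: [-3.139, -0.001, 1.317]
force: [0.5, 0.1, -3.6]
gripper_width: 0.0149
```

```bash
python3 to.py .459 -.232 .18 75.5
```

```text
t 7.5 q [ 1.0124  0.4512 -0.9928  1.9538  0.4535  0.9819 -0.4501] pos [ 0.486  -0.1289  0.1758] rpy [-3.1389 -0.0005  1.3172] F [ 0.4997  0.0573 -3.612 ] M [-0.0974 -0.1365  0.0146] w 0.014880825001352368
dp now cm [-10.6565  -0.0251  -0.4212] dp after twist [-10.6567  -0.0291  -0.4154] twist [-0.0027 -0.0005 -0.0005]
```

Call:
drive_tool(dp=[[-3.5, 0, 0], [-3.5, 0, 0], [-2.5, 0, 0], [-1.1, 0, 0], [0, 0, 0], [0, 0, 0], [0, 0, 0]], twist=[[0, 0, 0], [0, 0, 0], [0, 0, 0], [0, 0, 0], [0, 0, 0], [0, 0, 0], [0, 0, 0]], gripper=[0.5, 0.5, 0.5, 0.5, 0.5, 0.5, 0.5])

```text
t: 8.2
ee_pos: [0.4619, -0.2281, 0.1772]
eef_rot: [-3.142, -0.001, 1.32]
force: [-0.3, -0.2, -3.0]
gripper_width: 0.0151
```

```bash
python3 to.py .459 -.232 .18 75.5; cat > meas.py <<'E'
from h import *
np.set_printoptions(precision=4,suppress=True)
import sys
tag=sys.argv[1]
o=manip.observe(); e=o["ee_pos"]
for n in("top","side"):
    im,d=manip.capture(n); cv2.imwrite(f"pics/{n}_{tag}.png",cv2.resize(im[130:250,270:400] if n=="top" else im[90:210,200:330],(650,600),interpolation=cv2.INTER_CUBIC))
    np.save(f"{n}d_{tag}.npy",d); np.save(f"{n}i_{tag}.npy",im)
    A=cloud(n,d).reshape(-1,3); zt=e[2]-.0175+.014
    r=np.hypot(*(A[:,:2]-e[:2]).T)
    q=A[(r<.12)&(np.abs(A[:,2]-zt)<.008)]
    r=np.hypot(*(q[:,:2]-e[:2]).T); ear=q[r>.069]
    disc=q[r<.062]
    M=np.c_[disc[:,:2]-e[:2],np.ones(len(disc))]; s=np.linalg.lstsq(M,disc[:,2],rcond=None)[0]
    print(n,"disc",len(disc),"plane",s,"expect z",zt,"ears",len(ear))
    az=np.degrees(np.arctan2(*(ear[:,:2]-e[:2]).T[::-1])); 
    for c in(75.5,-104.5):
        g=ear[np.abs((az-c+180)%360-180)<35]
        if len(g): print(" ear",len(g),g.mean(0),cv2.minAreaRect((g[:,:2]*1000).astype(np.float32)),"max r along",((g[:,:2]-e[:2])@[np.cos(np.radians(c)),np.sin(np.radians(c))]).max())
    print("  enc",cv2.minEnclosingCircle((q[:,:2]*1000).astype(np.float32)), "tcp",e)
E
python3 meas.py a
python3 - <<'E'
from h import *
P=cloud("top",np.load("topd.npy")).reshape(-1,3)
for c in([.459,-.232],[.460,-.232]):
    q=P[(np.abs(P[:,2]-.0865)<.008)]; r=np.hypot(*(q[:,:2]-c).T); q=q[(r>.072)&(r<.086)]
    th=np.sort(np.degrees(np.arctan2(*(q[:,:2]-c).T[::-1]))%360); g=np.diff(th); i=np.argsort(g)[-2:]
    print([(th[k],th[k+1],(th[k]+th[k+1])/2) for k in i])
E
```

```text
t 8.2 q [ 1.1906  0.4663 -0.9761  1.9262  0.4598  0.9919 -0.2475] pos [ 0.4619 -0.2281  0.1772] rpy [-3.1415 -0.0011  1.32  ] F [-0.3231 -0.1796 -2.9501] M [0.0009 0.0013 0.0205] w 0.015109675826150453
dp now cm [-0.4464 -0.1846 -0.2763] dp after twist [-0.4471 -0.1835 -0.2758] twist [-0.     -0.0011  0.0023]
top disc 775 plane [0.0004 0.0064 0.1722] expect z 0.17374193980266622 ears 128
 ear 111 [ 0.4757 -0.1522  0.1722] ((468.60638427734375, -151.6595001220703), (23.424989700317383, 53.146671295166016), 86.10790252685547) max r along 0.08669429542389759
  enc ((458.03619384765625, -212.6851043701172), 75.14157104492188) tcp [ 0.4619 -0.2281  0.1772]
side disc 428 plane [0.0025 0.0065 0.1735] expect z 0.17374193980266622 ears 54
 ear 52 [ 0.4791 -0.152   0.173 ] ((468.5350341796875, -150.8434295654297), (25.123043060302734, 60.55683898925781), 87.22615051269531) max r along 0.08820878842000175
 ear 1 [ 0.4253 -0.2899  0.1729] ((425.27618408203125, -289.9187316894531), (0.0, 0.0), 0.0) max r along 0.06898860470545662
  enc ((460.32122802734375, -217.91275024414062), 80.08141326904297) tcp [ 0.4619 -0.2281  0.1772]
[(np.float64(234.66711645304022), np.float64(271.0807024952547), np.float64(252.87390947414747)), (np.float64(54.66974260691044), np.float64(92.23912210517766), np.float64(73.45443235604405))]
[(np.float64(234.03540072945947), np.float64(270.40832198143966), np.float64(252.22186135544956)), (np.float64(55.26156868399041), np.float64(92.91351702432712), np.float64(74.08754285415877))]
```

View pics/top_a.png

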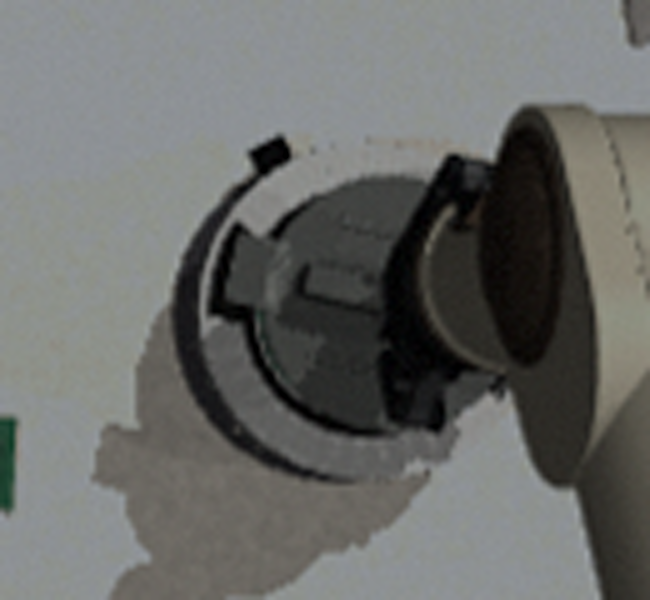

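View pics/side_a.png

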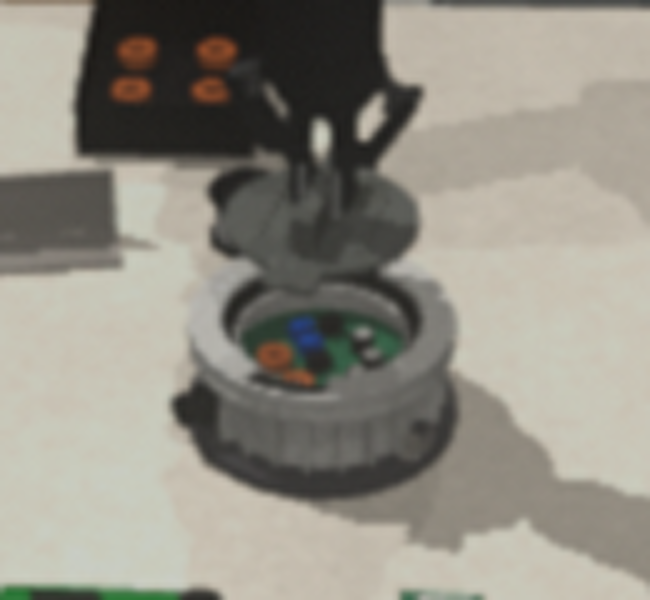

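```bash
cat > ov.py <<'E'
from h import *
def proj(n,X):
    p=pr(n); f=192/np.tan(np.radians(p["fovy"])/2)
    c=np.asarray(X)@np.array(p["R"]).T+np.array(p["t"])
    return np.c_[c[:,0]/c[:,2]*f+p["cx"],c[:,1]/c[:,2]*f+p["cy"]]
def model(c,g):
    L=[]
    a=np.radians(np.arange(0,361,3))
    for r,z in((.094,.0865),(.07,.0865),(.058,.072)): L.append(np.c_[c[0]+r*np.cos(a),c[1]+r*np.sin(a),a*0+z])
    for k in(50,230):
        for s in(-.023,.023):
            t=np.radians(g+k);u=np.array([np.cos(t),np.sin(t)]);v=np.array([-u[1],u[0]])
            L.append(np.array([np.r_[c+u*r+v*s,.0865] for r in(.07,.089)]))
    t=np.radians(g);u=np.array([np.cos(t),np.sin(t)]);v=np.array([-u[1],u[0]])
    L.append(np.array([np.r_[c+u*.111+v*.015*np.cos(b),.036+.015*np.sin(b)] for b in a]))
    return L
if __name__=="__main__":
    for n,(x0,y0,w,h) in(("top",(285,145,100,90)),("side",(215,120,100,80))):
        im=np.load(n+"i.npy"); out=[]
        for g in(23.3,25.5):
            z=cv2.resize(im[y0:y0+h,x0:x0+w],None,fx=4,fy=4,interpolation=cv2.INTER_CUBIC)
            for l in model(np.array([.4595,-.232]),g):
                q=(proj(n,l)-[x0,y0]+.5)*4-.5
                cv2.polylines(z,[np.round(q).astype(int)],False,(0,0,255),1)
            out.append(z)
        cv2.imwrite(f"pics/ov_{n}.png",np.hstack(out))
E
python3 ov.py
```

```text
(no output)
```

View pics/ov_top.png

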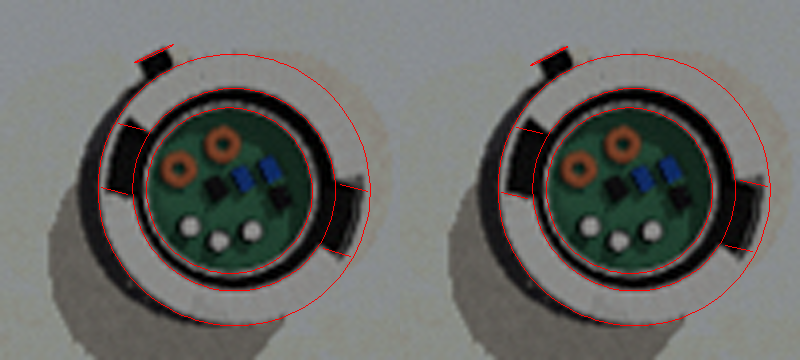

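View pics/ov_side.png

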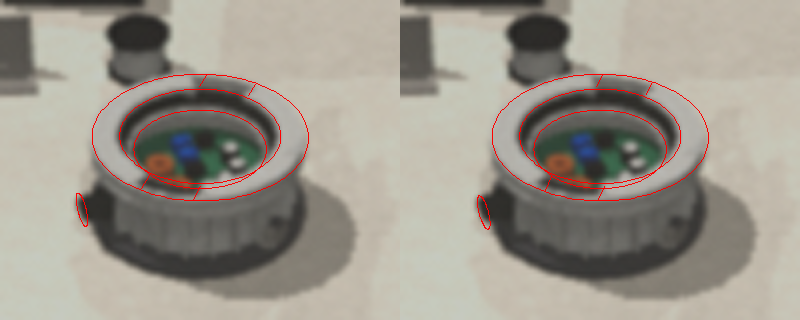

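```bash
python3 - <<'E'
from ov import *
from scipy.ndimage import map_coordinates as mc
from scipy.optimize import minimize
for n in("top","side"):
    g=cv2.cvtColor(np.load(n+"i.npy"),cv2.COLOR_BGR2GRAY).astype(float)
    def sam(c,r,a,z=.0865):
        q=proj(n,np.c_[c[0]+r*np.cos(a),c[1]+r*np.sin(a),a*0+z]); return mc(g,[q[:,1],q[:,0]],order=1)
    # centre from inner lip edge at r=.07
    a=np.radians(np.arange(0,360,2)); deg=np.degrees(a)
    ok=np.ones(len(a),bool)
    for k in(74,254): ok&=np.abs((deg-k+180)%360-180)>22
    def cost(p): return -(sam(p,.0725,a)-sam(p,.0675,a))[ok].sum()
    if n=="top":
        res=minimize(cost,[.4595,-.232],method="Nelder-Mead",options=dict(initial_simplex=[[.4595,-.232],[.462,-.232],[.4595,-.229]])); c=res.x; print(n,"centre",c,res.fun)
    else: c=np.array([.460,-.2315])
    for r in(.074,.078,.082,.086):
        aa=np.arange(0,360,.25); s=sam(c,r,np.radians(aa)); 
        out=[]
        for k in(74,254):
            w=(np.abs(aa-k)<27); x=aa[w]; y=s[w]; hi=np.median(np.r_[y[:16],y[-16:]]); lo=y[60:-60].min(); b=x[y<(hi+lo)/2]; out.append((b.min(),b.max(),(b.min()+b.max())/2,hi,lo))
        print(r,np.round(out,1).tolist())
E
```

```text
top centre [ 0.46009018 -0.2323855 ] -14597.877634581277
0.074 [[55.2, 93.8, 74.5, 139.4, 8.0], [235.5, 273.0, 254.2, 135.3, 8.0]]
0.078 [[55.2, 92.8, 74.0, 137.4, 6.0], [235.2, 272.2, 253.8, 134.7, 7.4]]
0.082 [[54.8, 91.2, 73.0, 136.8, 6.3], [235.2, 271.8, 253.5, 134.6, 9.4]]
0.086 [[54.5, 90.8, 72.6, 136.7, 9.1], [235.0, 274.2, 254.6, 134.8, 34.5]]
0.074 [[52.8, 92.0, 72.4, 166.2, 76.3], [238.8, 274.8, 256.8, 153.9, 85.8]]
0.078 [[53.5, 91.8, 72.6, 174.8, 65.2], [238.5, 275.2, 256.9, 169.3, 97.5]]
0.082 [[54.0, 90.8, 72.4, 172.5, 62.7], [238.0, 275.5, 256.8, 174.9, 104.9]]
0.086 [[54.0, 90.0, 72.0, 165.0, 88.0], [238.8, 276.0, 257.4, 175.5, 119.6]]
```

```bash
cat > cov.py <<'E'
from h import *
from scipy.optimize import differential_evolution
import sys
np.set_printoptions(precision=4,suppress=True)
tag=sys.argv[1]; yaw0=float(sys.argv[2]); zt=float(sys.argv[3]); lo=float(sys.argv[4]) if len(sys.argv)>4 else .12
c0=np.array([.460,-.232]); 
for n in("top","side"):
    d=np.load(f"{n}d_{tag}.npy").astype(float); A=cloud(n,d)
    p=pr(n); C=-np.array(p["R"]).T@np.array(p["t"])
    ray=A-C; X=(C+ray*((zt-C[2])/ray[...,2])[...,None])[...,:2].reshape(-1,2); z=A[...,2].ravel()
    near=(np.hypot(*(X-c0).T)<.12)&(d.ravel()>0)
    X=X[near]; z=z[near]; cov=np.abs(z-zt)<.007; bg=z<lo
    def inside(q):
        u=X-q[:2]; a=np.radians(q[2]); x=u@[np.cos(a),np.sin(a)]; y=u@[-np.sin(a),np.cos(a)]
        r=np.hypot(x,y); sd=np.minimum(r-.066,np.maximum(np.abs(x)-.084,np.abs(y)-.018)); return 1/(1+np.exp(np.clip(sd/.001,-30,30)))
    f=lambda q:(lambda s:(1-s[cov]).sum()+s[bg].sum())(inside(q))
    r=differential_evolution(f,[(c0[0]-.02,c0[0]+.02),(c0[1]-.02,c0[1]+.02),(yaw0-10,yaw0+10)],seed=1)
    print(n,cov.sum(),bg.sum(),r.x,r.fun)
E
python3 cov.py a 75.5 .173; python3 to.py .46 -.232 .18 74.5
```

```text
top 1100 3114 [ 0.4589 -0.224  75.7127] 69.9901049942151
side 587 1267 [ 0.4615 -0.2217 75.103 ] 39.50403786874461
t 8.3 q [ 1.1907  0.4661 -0.9756  1.9258  0.4601  0.992  -0.2473] pos [ 0.4619 -0.2286  0.1774] rpy [ 3.1414 -0.0004  1.3197] F [-0.3759  0.359  -2.2971] M [ 0.0535 -0.012   0.0323] w 0.015563092025354693
dp now cm [-0.3721 -0.101  -0.2625] dp after twist [-0.3741 -0.0938 -0.2623] twist [ 0.0002 -0.0004  0.0195]cov.py:10: RuntimeWarning: divide by zero encountered in divide
  ray=A-C; X=(C+ray*((zt-C[2])/ray[...,2])[...,None])[...,:2].reshape(-1,2); z=A[...,2].ravel()
cov.py:10: RuntimeWarning: invalid value encountered in multiply
  ray=A-C; X=(C+ray*((zt-C[2])/ray[...,2])[...,None])[...,:2].reshape(-1,2); z=A[...,2].ravel()
```

```bash
sed -i 's/cov=np.abs(z-zt)<.007/cov=np.abs(z-zt-.001)<.004/' cov.py; python3 cov.py a 75.5 .173 2>/dev/null; python3 cov.py a 75.5 .1745 2>/dev/null
python3 - <<'E'
from h import *
# camera vs arm check: bench/cover at start, same procedure
import numpy as np
d=np.load("topd_a.npy").astype(float);A=cloud("top",d).reshape(-1,3)
q=A[(np.abs(A[:,2]-.201)<.006)&(np.hypot(A[:,0]-.46,A[:,1]+.225)<.06)]
print("bar top",len(q),q.mean(0),cv2.minAreaRect((q[:,:2]*1000).astype(np.float32)))
E
```

```text
top 972 3114 [ 0.4589 -0.2242 75.6373] 63.99657720395018
side 537 1267 [ 0.4615 -0.2234 75.0971] 27.438766517349983
top 746 3114 [ 0.4589 -0.2241 75.6627] 59.00017441163613
side 470 1262 [ 0.4612 -0.2216 75.0153] 21.65803711537194
bar top 107 [ 0.46553893 -0.19521683  0.19982555] ((462.880126953125, -199.8568878173828), (53.05361557006836, 22.60116958618164), 58.39101791381836)
```

```bash
cp topd.npy topd_i.npy; cp sided.npy sided_i.npy; sed 's/c0=np.array(\[.460,-.232\])/c0=np.array([.581,.235])/' cov.py > cov0.py; python3 cov0.py i 33 .0135 .004 2>/dev/null
python3 - <<'E'
from h import *
A=cloud("side",np.load("sided_a.npy").astype(float)).reshape(-1,3)
q=A[(np.abs(A[:,2]-.2015)<.006)&(np.hypot(A[:,0]-.46,A[:,1]+.225)<.07)]
print("bar top",len(q),q.mean(0),q.max(0),q.min(0))
u=np.array([.2588,.9659]);v=np.array([-.9659,.2588])
for n in("top","side"):
  A=cloud(n,np.load(n+"d_a.npy").astype(float)).reshape(-1,3)
  q=A[(A[:,2]>.183)&(A[:,2]<.206)&(np.hypot(A[:,0]-.46,A[:,1]+.225)<.07)]
  x=(q[:,:2]-[.4619,-.2283])@u; y=(q[:,:2]-[.4619,-.2283])@v
  w=(x>.015)&(np.abs(y)<.02); print(n,w.sum(),"bar end x",np.sort(x[w])[-12:],"y range",np.percentile(y[w],[2,50,98]))
E
```

```text
top 1295 3373 [ 0.5811  0.2351 33.2695] 74.2407147659187
side 983 2493 [ 0.5836  0.2352 33.8882] 47.39966613598471
bar top 94 [ 0.46359458 -0.21320892  0.20119005] [ 0.48182047 -0.17692926  0.20725366] [ 0.44191827 -0.26551297  0.19551978]
top 113 bar end x [0.05053307 0.05085676 0.05139016 0.05182883 0.05237557 0.05246275
 0.05247554 0.0524938  0.05263122 0.05291022 0.05297767 0.05298193] y range [-0.00335837  0.00527997  0.01200978]
side 68 bar end x [0.05078412 0.05101556 0.05113379 0.05166958 0.05192961 0.05282482
 0.05322148 0.05375842 0.05399886 0.05408607 0.05432741 0.05686755] y range [-0.00518215  0.00400006  0.00936408]
```

Call:
drive_tool(dp=[[-0.7, 0.2, 0], [0, 0, 1], [0, 0, 1.5], [0, 0, 1.5], [0, 0, 1], [0, 0, 0.5], [0, 0, 0], [0, 0, 0]], twist=[[0, 0, 0.018], [0, 0, 0], [0, 0, 0], [0, 0, 0], [0, 0, 0], [0, 0, 0], [0, 0, 0], [0, 0, 0]], gripper=[0.5, 0.5, 0.5, 0.5, 0.5, 0.5, 0.5, 0.5])

```text
t: 9.1
ee_pos: [0.4619, -0.2375, 0.1224]
eef_rot: [3.141, -0.0, 1.299]
force: [0.2, 0.4, -4.2]
gripper_width: 0.0149
```

```bash
python3 to.py .46 -.232 .08 74.5; python3 meas.py b | grep -v enc
```

```text
t 9.1 q [ 1.138   0.5455 -0.9014  1.9586  0.5458  0.8999 -0.3186] pos [ 0.4619 -0.2375  0.1224] rpy [ 3.1412 -0.0002  1.2992] F [ 0.1802  0.3559 -4.1853] M [0.048  0.0164 0.0064] w 0.014852654028238807
dp now cm [ 0.482  -0.3314  4.2434] dp after twist [ 0.4834 -0.3293  4.2434] twist [ 0.0004 -0.0002 -0.0011]
top disc 698 plane [-0.0013  0.0111  0.1172] expect z 0.1189336888935508 ears 115
 ear 102 [ 0.4773 -0.162   0.1169] ((468.90704345703125, -161.59085083007812), (22.94046974182129, 55.973358154296875), 86.11261749267578) max r along 0.08703469131214003
side disc 428 plane [0.     0.0064 0.1189] expect z 0.1189336888935508 ears 51
 ear 50 [ 0.4804 -0.1616  0.1178] ((479.9223327636719, -163.0512237548828), (23.163162231445312, 48.38114547729492), 76.46693420410156) max r along 0.08810387233478127
 ear 1 [ 0.4242 -0.3022  0.1158] ((424.17254638671875, -302.1763000488281), (0.0, 0.0), 0.0) max r along 0.07202053703811544
```

View pics/top_b.png

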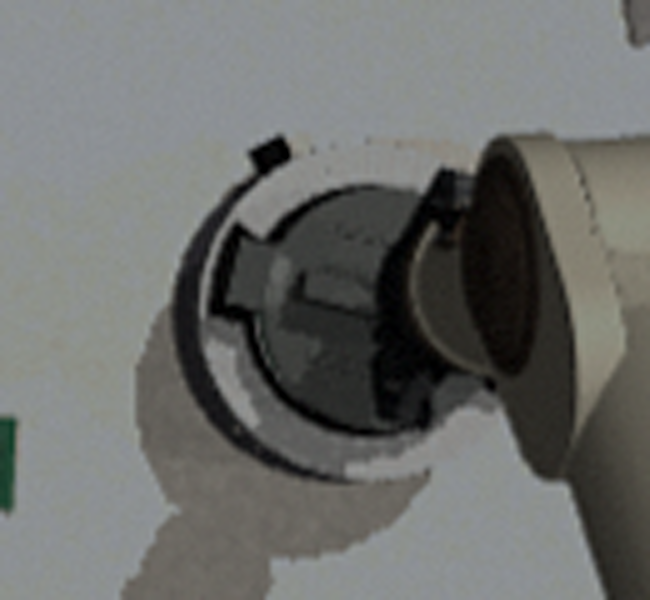

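View pics/side_b.png

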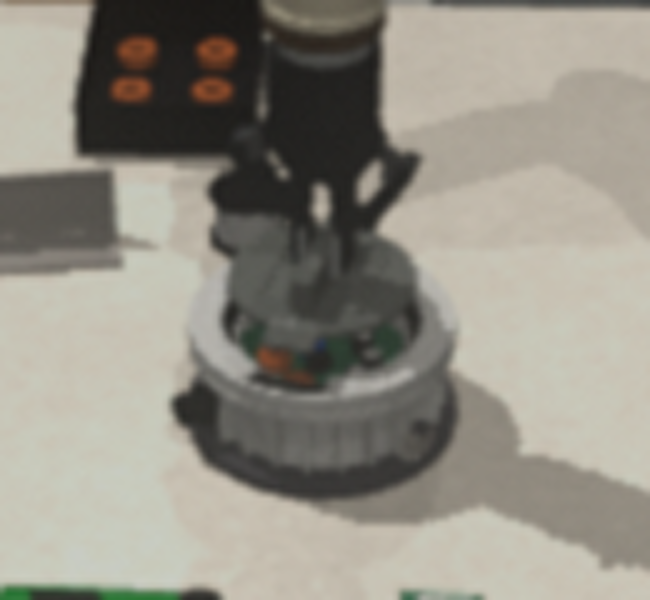

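```bash
python3 cov.py b 74.5 .1185 .095 2>/dev/null; python3 cov.py b 74.5 .1175 .095 2>/dev/null;python3 - <<'E'
from h import *
for n in("top","side"):
  d=np.load(n+"d_b.npy").astype(float);A=cloud(n,d).reshape(-1,3)
  q=A[(np.abs(A[:,2]-.0865)<.006)&(np.hypot(A[:,0]-.46,A[:,1]+.232)<.11)]
  M=np.c_[q[:,:2]-[.46,-.232],np.ones(len(q))]
  print(n,"lip plane",np.linalg.lstsq(M,q[:,2],rcond=None)[0])
E
```

```text
top 817 3064 [ 0.4589 -0.2338 74.4895] 56.21689976394038
side 506 1311 [ 0.4611 -0.2325 74.0202] 28.388783079510283
top 915 3059 [ 0.4589 -0.2338 74.4223] 58.057215231145676
side 518 1308 [ 0.4611 -0.2333 74.1056] 32.13308862496949
top lip plane [-0.00120842  0.00010931  0.08509812]
side lip plane [-0.00329107 -0.00618916  0.08574586]
```

Call:
drive_tool(dp=[[0.15, 0, 0.5], [0, 0, 0.7], [0, 0, 0.7], [0, 0, 0.5], [0, 0, 0.3], [0, 0, 0]], twist=[[0, 0, 0], [0, 0, 0], [0, 0, 0], [0, 0, 0], [0, 0, 0], [0, 0, 0]], gripper=[0.5, 0.5, 0.5, 0.5, 0.5, 0.5])

```text
t: 9.8
ee_pos: [0.4616, -0.236, 0.0947]
eef_rot: [-3.141, -0.0, 1.299]
force: [-0.3, 0.6, -3.7]
gripper_width: 0.0146
```

```bash
python3 to.py .46 -.232 .0815 74.5
```

```text
t 9.8 q [ 1.1052  0.5842 -0.8648  1.9759  0.59    0.8539 -0.356 ] pos [ 0.4616 -0.236   0.0947] rpy [-3.1406 -0.0004  1.299 ] F [-0.3038  0.646  -3.6865] M [-0.0297 -0.0085  0.0295] w 0.014583915002673132
dp now cm [ 0.342  -0.2608  1.3213] dp after twist [ 0.3429 -0.2616  1.3209] twist [-0.001  -0.0004 -0.0013]
```

Call:
drive_tool(dp=[[0, 0, 0.3], [0, 0, 0.3], [0, 0, 0.2], [0, 0, 0]], twist=[[0, 0, 0], [0, 0, 0], [0, 0, 0], [0, 0, 0]], gripper=[0.5, 0.5, 0.5, 0.5])

```text
t: 10.2
ee_pos: [0.4617, -0.2362, 0.087]
eef_rot: [-3.141, -0.0, 1.299]
force: [-0.1, -0.6, -3.7]
gripper_width: 0.0148
```

Call:
drive_tool(dp=[[0, 0, 0.2], [0, 0, 0.1], [0, 0, 0]], twist=[[0, 0, 0], [0, 0, 0], [0, 0, 0]], gripper=[0.5, 0.5, 0.5])

```text
t: 10.5
ee_pos: [0.4618, -0.2362, 0.0842]
eef_rot: [-3.141, -0.0, 1.299]
force: [0.1, 0.3, -5.1]
gripper_width: 0.0145
```

```bash
python3 to.py .46 -.232 .0815 74.5; python3 meas.py c | grep -v enc
```

```text
t 10.5 q [ 1.0931  0.5993 -0.8499  1.9813  0.6081  0.8356 -0.3701] pos [ 0.4618 -0.2362  0.0842] rpy [-3.1414 -0.      1.2988] F [ 0.0566  0.2651 -5.1331] M [ 0.0321  0.0456 -0.0135] w 0.014506518779193182
dp now cm [ 0.3574 -0.2882  0.2676] dp after twist [ 0.3578 -0.2877  0.2675] twist [-0.0002 -0.     -0.0014]
top disc 637 plane [-0.0005  0.0018  0.0793] expect z 0.08067513606955339 ears 1113
 ear 320 [ 0.4785 -0.1589  0.0819] ((478.94818115234375, -160.35345458984375), (38.47946548461914, 106.65663146972656), 75.79833984375) max r along 0.09697402880615599
 ear 14 [ 0.4062 -0.2878  0.084 ] ((403.2658386230469, -287.8243713378906), (21.144668579101562, 5.844616413116455), 21.858327865600586) max r along 0.07295112252355636
side disc 412 plane [0.0003 0.0101 0.0803] expect z 0.08067513606955339 ears 624
 ear 190 [ 0.4805 -0.1552  0.0812] ((481.8274841308594, -157.53245544433594), (42.287986755371094, 106.01415252685547), 72.44281005859375) max r along 0.10242098755311298
 ear 42 [ 0.4293 -0.3066  0.0831] ((432.42791748046875, -308.54644775390625), (25.62514877319336, 78.79279327392578), 67.89874267578125) max r along 0.09106810505244212
```

View pics/side_c.png

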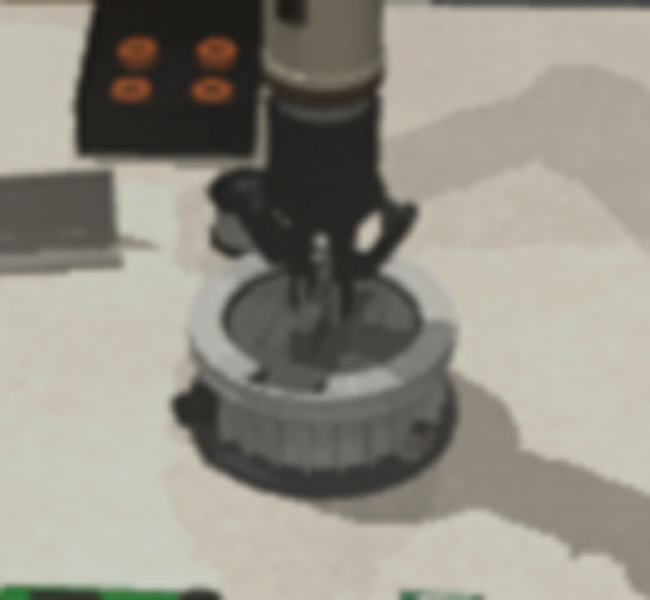

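Call:
drive_tool(dp=[[0, 0, 0.1], [0, 0, 0.1], [0, 0, 0]], twist=[[0, 0, 0], [0, 0, 0], [0, 0, 0]], gripper=[0.5, 0.5, 0.5])

```text
t: 10.9
ee_pos: [0.4618, -0.2362, 0.0822]
eef_rot: [-3.141, -0.0, 1.299]
force: [0.1, -0.3, -4.3]
gripper_width: 0.015
```

Call:
drive_tool(dp=[[0, 0, 0.05], [0, 0, 0.05], [0, 0, 0]], twist=[[0, 0, 0], [0, 0, 0], [0, 0, 0]], gripper=[0.5, 0.5, 0.5])

```text
t: 11.2
ee_pos: [0.462, -0.2363, 0.0817]
eef_rot: [-3.142, 0.0, 1.299]
force: [-1.7, 0.6, 3.3]
gripper_width: 0.0149
```

```bash
python3 to.py .46 -.232 .0815 74.5
```

```text
t 11.2 q [ 1.0898  0.6029 -0.8463  1.9823  0.6128  0.8315 -0.374 ] pos [ 0.462  -0.2363  0.0817] rpy [-3.1416  0.0004  1.2989] F [-1.6646  0.6025  3.2926] M [0.1483 0.4435 0.0113] w 0.014935397302616048
dp now cm [ 0.3578 -0.3023  0.0209] dp after twist [ 0.3582 -0.3018  0.021 ] twist [-0.      0.0004 -0.0014]
```

Call:
drive_tool(dp=[[0, 0, 0], [0, 0, 0], [0, 0, 0], [0, 0, 0]], twist=[[0, 0, 0], [0, 0, 0], [0, 0, 0], [0, 0, 0]], gripper=[2, 2.5, 2.5, 2.5])

```text
t: 11.6
ee_pos: [0.4621, -0.2363, 0.0814]
eef_rot: [3.141, -0.0, 1.299]
force: [0.9, -0.4, -0.1]
gripper_width: 0.0249
```

```bash
python3 to.py .46 -.232 .0815 74.5; python3 meas.py d | grep disc
```

```text
t 11.6 q [ 1.0897  0.6035 -0.8458  1.9823  0.613   0.8305 -0.3739] pos [ 0.4621 -0.2363  0.0814] rpy [ 3.1412 -0.0001  1.2988] F [ 0.9154 -0.3674 -0.1299] M [-0.008   0.0382  0.0115] w 0.024883887561232852
dp now cm [ 0.3555 -0.3197 -0.0143] dp after twist [ 0.356  -0.3192 -0.0142] twist [ 0.0004 -0.0001 -0.0015]
top disc 639 plane [-0.0041  0.0015  0.0769] expect z 0.07785752448759342 ears 863
side disc 396 plane [0.0006 0.0035 0.0778] expect z 0.07785752448759342 ears 464
```

View pics/top_d.png

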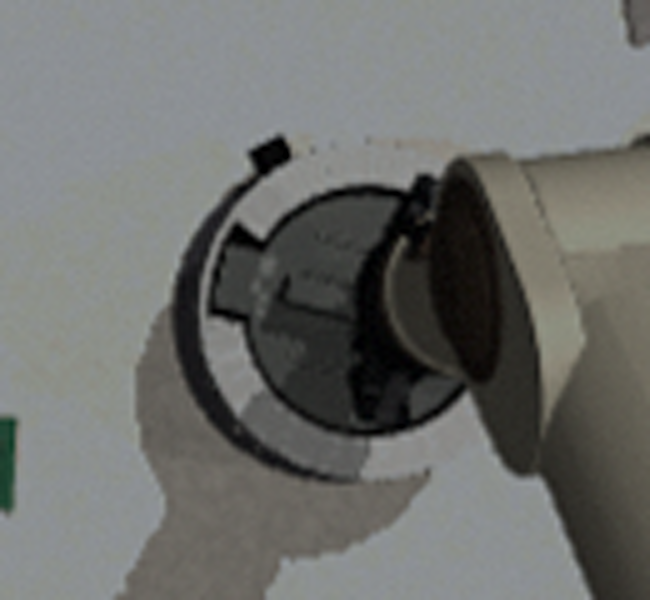

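View pics/side_d.png

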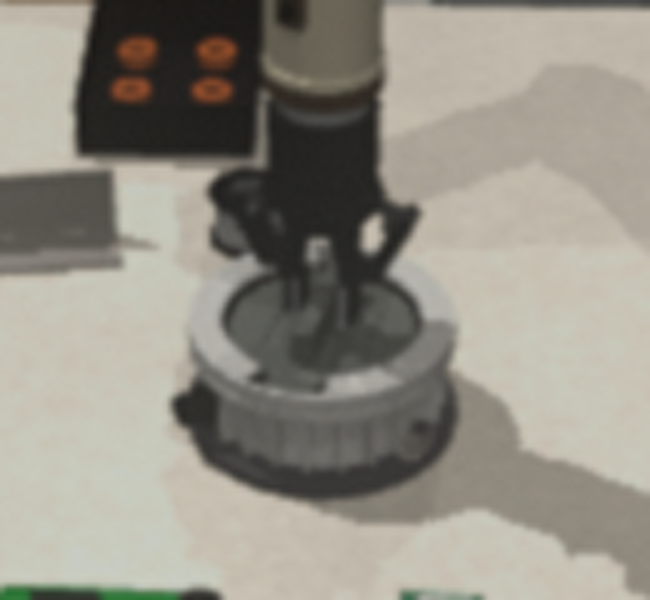

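Call:
drive_tool(dp=[[0.35, 0, -0.15], [0, 0, 0], [0, 0, 0], [0, 0, 0], [0, 0, 0]], twist=[[0, 0, 0], [0, 0, 0], [0, 0, 0], [0, 0, 0], [0, 0, 0]], gripper=[2.5, 2.5, 1, 0.5, 0.5])

```text
t: 12.2
ee_pos: [0.4632, -0.2326, 0.0831]
eef_rot: [3.141, -0.0, 1.299]
force: [-1.2, 1.7, 5.1]
gripper_width: 0.0149
```

```bash
python3 to.py .462 -.232 .083 24.5
```

```text
t 12.2 q [ 1.0855  0.6    -0.849   1.9832  0.61    0.8326 -0.3788] pos [ 0.4632 -0.2326  0.0831] rpy [ 3.1412 -0.0001  1.2991] F [-1.1926  1.6582  5.1295] M [ 0.3265  0.1921 -0.003 ] w 0.014856333380951403
dp now cm [ 0.0313 -0.1297  0.0147] dp after twist [-0.0791 -0.1074  0.0147] twist [ 0.0004 -0.0002  0.8715]
```

Call:
drive_tool(dp=[[0, 0, -0.03], [0, 0, 0], [0, 0, 0], [0, 0, 0]], twist=[[0, 0, 0.06], [0, 0, 0.08], [0, 0, 0.08], [0, 0, 0]], gripper=[0.5, 0.5, 0.5, 0.5])

```text
t: 12.6
ee_pos: [0.463, -0.2331, 0.0831]
eef_rot: [3.141, 0.0, 1.078]
force: [-1.0, 1.0, 1.7]
gripper_width: 0.0151
```

```bash
python3 to.py .462 -.232 .083 24.5
```

```text
t 12.6 q [ 1.0497  0.5789 -0.798   1.9842  0.5691  0.8145 -0.5662] pos [ 0.463  -0.2331  0.0831] rpy [3.1412 0.0002 1.0777] F [-1.0142  1.0287  1.6684] M [ 0.0679 -0.0686 -0.1513] w 0.01509499298555028
dp now cm [ 0.0496 -0.138   0.0141] dp after twist [-0.044  -0.1399  0.0142] twist [0.0005 0.0001 0.6501]
```

Turning freely (0.15 N m, small side force). Continue.

Call:
drive_tool(dp=[[0, 0, 0], [0, 0, 0], [0, 0, 0], [0, 0, 0], [0, 0, 0]], twist=[[0, 0, 0.08], [0, 0, 0.08], [0, 0, 0.08], [0, 0, 0.08], [0, 0, 0]], gripper=[0.5, 0.5, 0.5, 0.5, 0.5])

```text
t: 13.1
ee_pos: [0.463, -0.233, 0.0831]
eef_rot: [3.141, 0.0, 0.76]
force: [-0.2, 0.8, 0.8]
gripper_width: 0.0149
```

```bash
python3 to.py .462 -.232 .083 24.5
```

```text
t 13.1 q [ 0.9958  0.552  -0.7246  1.9858  0.5108  0.7915 -0.8364] pos [ 0.463  -0.233   0.0831] rpy [3.1413 0.0001 0.7596] F [-0.1921  0.8315  0.8448] M [ 0.0097 -0.0735 -0.1571] w 0.014886532161892648
dp now cm [ 0.     -0.1398  0.013 ] dp after twist [-0.0455 -0.1322  0.013 ] twist [ 0.0003 -0.      0.332 ]
```

Call:
drive_tool(dp=[[0, 0, 0], [0, 0, 0], [0, 0, 0], [0, 0, 0], [0, 0, 0]], twist=[[0, 0, 0.08], [0, 0, 0.08], [0, 0, 0.06], [0, 0, 0.04], [0, 0, 0]], gripper=[0.5, 0.5, 0.5, 0.5, 0.5])

```text
t: 13.6
ee_pos: [0.4629, -0.233, 0.0831]
eef_rot: [3.141, 0.0, 0.501]
force: [0.3, -0.8, 1.2]
gripper_width: 0.015
```

```bash
python3 to.py .462 -.232 .083 24.5
```

```text
t 13.6 q [ 0.9505  0.5329 -0.6645  1.9871  0.4643  0.7754 -1.056 ] pos [ 0.4629 -0.233   0.0831] rpy [3.1414 0.     0.5014] F [ 0.2869 -0.7848  1.19  ] M [-0.0389 -0.0376 -0.2048] w 0.014989993441507718
dp now cm [-0.0348 -0.1319  0.0124] dp after twist [-0.0445 -0.129   0.0125] twist [ 0.0002 -0.      0.0738]
```

Now 28.7°; small steps to the stop.

Call:
drive_tool(dp=[[0, 0, 0], [0, 0, 0], [0, 0, 0]], twist=[[0, 0, 0.025], [0, 0, 0.025], [0, 0, 0]], gripper=[0.5, 0.5, 0.5])

```text
t: 13.9
ee_pos: [0.463, -0.233, 0.0832]
eef_rot: [3.141, -0.0, 0.449]
force: [-0.5, -0.4, 2.4]
gripper_width: 0.015
```

```bash
python3 to.py .462 -.232 .083 24.5
```

```text
t 13.9 q [ 0.9413  0.5293 -0.6525  1.9874  0.4549  0.7723 -1.1009] pos [ 0.463  -0.233   0.0832] rpy [ 3.1414 -0.0001  0.4486] F [-0.4679 -0.3532  2.4404] M [-0.0807 -0.083   0.0158] w 0.01500437678877289
dp now cm [-0.0456 -0.1283  0.015 ] dp after twist [-0.0483 -0.1273  0.0151] twist [ 0.0002 -0.0001  0.021 ]
```

Call:
drive_tool(dp=[[0, 0, 0], [0, 0, 0], [0, 0, 0]], twist=[[0, 0, 0.02], [0, 0, 0.02], [0, 0, 0]], gripper=[0.5, 0.5, 0.5])

```text
t: 14.2
ee_pos: [0.4632, -0.2341, 0.0832]
eef_rot: [3.14, -0.0, 0.408]
force: [1.5, -5.3, -1.2]
gripper_width: 0.0147
```

```bash
python3 to.py .462 -.232 .083 24.5
```

```text
t 14.2 q [ 0.9342  0.5266 -0.642   1.987   0.449   0.7694 -1.135 ] pos [ 0.4632 -0.2341  0.0832] rpy [ 3.1398 -0.0002  0.4082] F [ 1.5325 -5.3497 -1.2114] M [-0.9231 -0.3354  0.5177] w 0.014720652723640407
dp now cm [-0.0244 -0.2387  0.0197] dp after twist [-0.0197 -0.2391  0.0202] twist [ 0.0018 -0.0001 -0.0194]
```

Call:
drive_tool(dp=[[0, 0, 0], [0, 0, 0], [0, 0, 0]], twist=[[0, 0, 0.015], [0, 0, 0], [0, 0, 0]], gripper=[0.5, 0.5, 0.5])

```text
t: 14.5
ee_pos: [0.4631, -0.2341, 0.0832]
eef_rot: [3.14, 0.0, 0.395]
force: [1.9, -5.2, -1.0]
gripper_width: 0.0154
```

```bash
python3 to.py .462 -.232 .083 24.5
```

```text
t 14.5 q [ 0.9316  0.5256 -0.6388  1.9872  0.4471  0.7687 -1.1465] pos [ 0.4631 -0.2341  0.0832] rpy [3.1396 0.0001 0.3952] F [ 1.9015 -5.1522 -1.0157] M [-1.1124 -0.3342  1.0642] w 0.015358089715932704
dp now cm [-0.0244 -0.2357  0.0192] dp after twist [-0.0168 -0.2363  0.0197] twist [ 0.002   0.0001 -0.0324]
```

Call:
drive_tool(dp=[[0, 0, 0], [0, 0, 0], [0, 0, 0], [0, 0, 0], [0, 0, -0.5], [0, 0, -2], [0, 0, -3], [0, 0, -3]], twist=[[0, 0, 0], [0, 0, 0], [0, 0, 0], [0, 0, 0], [0, 0, 0], [0, 0, 0], [0, 0, 0], [0, 0, 0]], gripper=[2, 2.5, 3, 3, 3, 3, 3, 3])

```text
t: 15.3
ee_pos: [0.4625, -0.2323, 0.169]
eef_rot: [-3.14, 0.0, 0.394]
force: [-0.1, -1.6, 1.1]
gripper_width: 0.0299
```

Call:
drive_tool(dp=[[0, 0, -3], [-3, 2, -2], [-3, 3, 0], [-3, 3, 0], [-3, 3, 0], [-3, 3, 0], [-3, 3, 0], [0, 0, 0]], twist=[[0, 0, 0], [0, 0, 0], [0, 0, 0], [0, 0, 0], [0, 0, 0], [0, 0, 0], [0, 0, 0], [0, 0, 0]], gripper=[3, 3, 3, 3, 3, 3, 3, 3])

```text
t: 16.1
ee_pos: [0.3569, -0.4657, 0.2178]
eef_rot: [3.14, 0.003, 0.383]
force: [-1.0, -0.2, 0.0]
gripper_width: 0.0297
```

```bash
python3 to.py .462 -.232 .083 24.5;  python3 meas.py e >/dev/null; python3 - <<'E'
from h import *
for n in("top","side"):
  d=np.load(n+"d_e.npy").astype(float);A=cloud(n,d).reshape(-1,3)
  r=np.hypot(A[:,0]-.46,A[:,1]+.232)
  b=A[(np.abs(A[:,2]-.106)<.006)&(r<.07)]; c=b[:,:2]-b[:,:2].mean(0); w,v=np.linalg.eigh(c.T@c)
  print(n,len(b),b.mean(0),"yaw",np.degrees(np.arctan2(v[1,1],v[0,1]))%180,cv2.minAreaRect((b[:,:2]*1000).astype(np.float32)))
  q=A[(np.abs(A[:,2]-.078)<.004)&(r<.062)]; print(" disc plane",np.linalg.lstsq(np.c_[q[:,:2]-[.46,-.232],np.ones(len(q))],q[:,2],rcond=None)[0])
  g=A[(A[:,2]>.02)&(A[:,2]<.06)&(r>.1)&(r<.114)]; print(" gland",np.degrees(np.arctan2(g[:,1].mean()+.232,g[:,0].mean()-.46)))
E
```

```text
t 16.1 q [ 1.3604  0.4396 -0.6381  1.7243  0.2959  1.0744 -0.562 ] pos [ 0.3569 -0.4657  0.2178] rpy [3.1399 0.0026 0.3834] F [-1.0348 -0.1761  0.034 ] M [-0.0164  0.0187  0.0266] w 0.029705922168672322
dp now cm [ 18.5241 -17.7668  13.4059] dp after twist [ 19.2545 -16.9108  13.4838] twist [ 0.0016  0.0026 -0.0442]
top 222 [ 0.45728251 -0.23223165  0.10433088] yaw 24.195012848585208 ((457.390869140625, -232.3748321533203), (98.21382141113281, 16.78707504272461), 24.226974487304688)
 disc plane [-0.00162777 -0.00075004  0.07701584]
 gland 25.838275187002576
side 108 [ 0.46039252 -0.23154923  0.10433985] yaw 23.020234460647856 ((460.31494140625, -232.98126220703125), (99.62948608398438, 24.575307846069336), 22.56282615661621)
 disc plane [ 0.00087457 -0.00024292  0.07803407]
 gland 26.470084454509532
```

View pics/top_e.png

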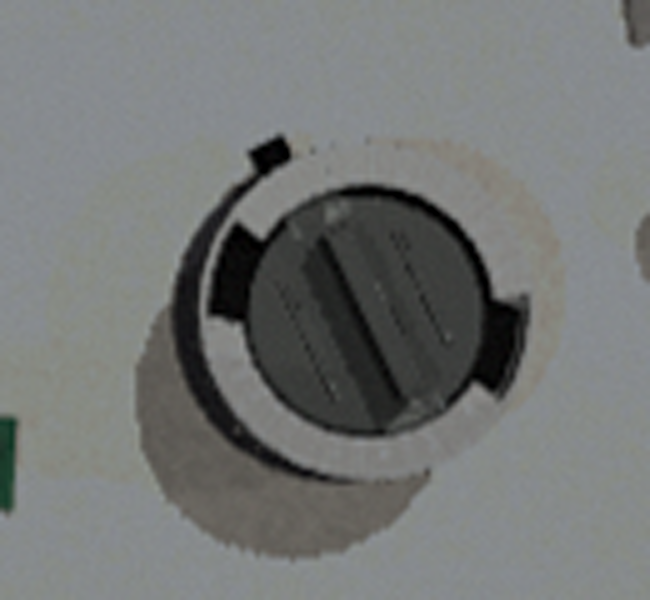

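View pics/side_e.png

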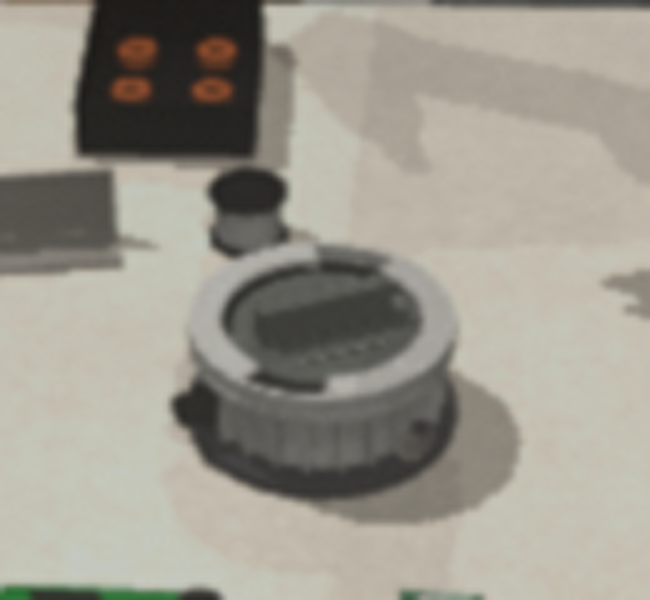

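```bash
python3 -c "
from bench import manip
print(manip.sign_off())"
```

```text
the job is handed in; nothing more can be done
None
```

The grey cover is on the housing and turned clockwise to the stop. I let go of it, moved the arm clear and handed the job in at about 16 s of the 64 s allowed; no verdict is reported.

- **Seating:** I lowered it with the ears in the slots, with only a few newtons of contact force. I then let go so it could settle. Both cameras showed the disc at seated height and level within about 0.005 rad, still unturned at about 74°.
- **Turning:** I gripped the bar again near the middle and turned it about 50° clockwise. It took about 0.2 N m until it met the stop, where the torque rose to about 1 N m.
- **Last checks:** The bar points at 24.2° (top camera) and 23.0° (side camera). The gland is at about 24° judged from the slots, and 25.5–26.5° judged from the gland itself. The worst disagreement is about 3.5° (0.06 rad), within the 0.1 rad limit.
- **Level and centring:** The disc is level within 0.002 rad at seated height. The top camera puts the cover about 2–3 mm off the axis, the side camera about 1 mm. Part of that gap is a 2–3 mm shift in x between the two cameras.
- **Other things on the bench:** The arm's path stayed well clear of them and I saw no contact, but I did not measure their positions again before handing in.

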